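Lock the revolving gift display and restock it

ROBOT

A 6-joint arm with a two-finger parallel gripper is mounted at the origin on the work surface. World frame = base frame: x ahead of the robot, y to its left, z up, the work surface at z = 0. Lengths are in m, angles in degrees, forces in N, time in s.
With the tool pointing down it reaches from about 0.4 to 0.825 m from the base axis. Payload 7 kg.
Tool frame: the origin (TCP) lies at the very end of the fingers, on their centre line; the grasp point (between the pads) lies hold_point_z behind it (hold_point_z is the distance from the TCP to the grasp point, in m); z points along the fingers, y is the line along which they close (so a half turn about z gives the same grasp; the last joint's range is limited). The gripper opens to 88 mm and grips with 3 to 60 N. Pads are 19 mm wide; open, the fingers measure 130 mm over their backs; the gripper's body (78 mm by 193 mm) begins 47 mm behind the grasp point.
Start: joints at [-58.837, 20.546, 0.682, 0, -70.136, -16.507], TCP at [0.171, -0.653, 0.227] pointing down, gripper open.
Joint ranges: [-176.03, 176.03], [-82.01, 121.73], [-58.28, 71.71], [-173.87, 95.51], [-174.79, -0.11], [-173.66, 173.66]. Speed limits (degrees/s): [136.94, 136.94, 172.46, 180, 180, 180].

INTERFACE

Orientations are given as [roll, pitch, yaw] about the fixed x, y, z axes, in that order (R = Rz(yaw) Ry(pitch) Rx(roll)).
In Python, from plant import get_obs, snapshot, close_job, hold_point_z gives the robot as it stands.
- The arm moves only by the tool play_rows, never from a script. Its argument "commands" is a list that holds one entry, the list of rows, each a list of 7 numbers: the shift along the tool's x, y, z in cm, then the turn, a rotation vector about the tool's x, y, z in degrees, then the opening, from 0 (shut) to 1 (fully open). In form: [[[x, y, z, ax, ay, az, fingers], ...]]. A call has 1 to 20 rows; each row is the pose to reach, as a shift and turn from the pose commanded when the call began, along the tool's axes at that moment; what a row does not reach only later rows make up. A row lasts 1/12 s, in which the tool goes at most 41.7 mm and 7.16 degrees, less where a joint would pass 70% of its speed; a pose out of reach is approached as far as the arm can. A call with a gripper value outside its range is refused whole. The fingers move at their own pace and stop on an object; the grip force is fixed at half the most. Time passes only in rows, so rows that repeat a pose let the fingers close. It gives the time, the measured TCP pose, the force, the opening and the grip force at its end, in the units of the state.
- get_obs(): the state, without advancing time (a new reading comes with each control period).
- snapshot(name): name is "scene" or "top"; returns a dict with "frame" (420x560x3 uint8, red, green, blue), "camera_matrix" (3x3 intrinsics, pixels), "origin" and "attitude" of the camera in the world. Camera axes: x right, y down, z forward; pixel columns grow to the right and rows downward; lengths in m; the calibration is good to about 2 mm. A picture is of the moment at which its call begins. There is no depth.
- close_job(): hands the job in; it is judged then, once.
The state is a dict: "clock": time; "joint_pos": joint angles; "qvel": joint speeds; "tau": joint torques, N m; "tool_pos": TCP position; "orientation": TCP orientation; "force": force on the tool from outside, world axes, zero at the start; "moment": the same for the moment, N m; "opening": finger opening in m; "gripper_force": force on a finger pad.
Only numpy, scipy, OpenCV 4.12 (cv2) and the standard library are available. Lean on these libraries where they do the work, as an engineer would, in place of code of your own. Each camera call takes 0.05 s, during which the arm holds its last target. There are 200 camera calls.

TASK

Turn the revolving display by its upright post until the hole in the tray's ear lies over the hole in the lug of the base, then put the thumbscrew down through both holes until its collar sits flat on the ear, so the display is locked. Also stand the round gift tin upright in the tray's empty compartment. Leave the mug, the wrapped box and the flowerpot where they are.

Things in the scene. Friction and masses are not known exactly. Their poses are not given: they have to be found in the camera images.
- tray (a joint): Angle (rad) of the display's tray about its upright axis. 0: the ear's hole is exactly over the lug's; positive: counter-clockwise from above. Starts 0.45 to 1.25, range -0.7 to 1.9, no detent or stop at 0; light friction (0.06 N m), stays where left. The tray: a white dish 236 mm across, rim and three partition walls 12 mm above its floor, floor at z = 44 mm.
- pivot (a point): Point on the tray's vertical turning axis, at the height of its floor (44 mm). The dark steel base below is fixed. A steel spindle 24 mm wide rises 24 mm here. Two of the three compartments hold a wrapped box and a posy, fixed to the tray, at most 50 mm above its floor; the third, straight across the axis from the ear, is empty.
- lug_hole (a point): Centre of the top rim of the hole in the base's lug: a steel plate 34 mm wide and 6 mm thick that sticks out from under the tray. Hole 13 mm wide, 140 mm from the axis, its rim at z = 36 mm, open below down to the counter. Its +y axis points outward from the turning axis, z up.
- ear_hole (a point): Centre of the top rim of the hole in the tray's ear: a steel plate 34 mm wide and 6 mm thick on the rim of the tray, turning with it. Hole 13 mm wide, 140 mm from the axis, its rim at z = 44 mm; the ear passes 2 mm above the lug. Its +y axis points outward from the turning axis, z up.
- handle (a point): Top of the tray's steel turning post, a plain upright rod 14 mm thick standing 64 mm above the tray's floor (top at z = 108 mm), 100 mm from the axis and 120 degrees counter-clockwise (seen from above) of the ear; it turns with the tray.
- empty_bin (a point): Point on the floor of the tray's empty compartment, 62 mm from the axis, straight across it from the ear, in the middle of the compartment; 50 mm to the nearest wall. z up.
- thumbscrew: Steel thumbscrew, 45 g. Origin: on its axis, under its 22 mm wide, 4 mm thick collar; z up. Below: a smooth shank 9 mm thick, 30 mm long, the last 5 mm tapered to 4 mm (slides in, no turning). Above: a flat thumb piece 26 mm long (x), 9 mm thick (y), from 8 to 30 mm above the origin. Starts upright in the block's hole, collar on the block.
- block: Fixed black plastic block, 60 x 60 x 42 mm high, with a 14 mm hole, 38 mm deep, in the middle of its top, that holds the thumbscrew at the start. Origin: centre of its underside.
- tin: Round lidded gift tin of bare metal, 50 mm across, 55 mm high, about 120 g, standing on the counter. Origin: centre of its underside, z up.
- mug: White mug, 78 mm across and 90 mm high: leave alone. Origin: centre of its underside.
- giftbox: Wrapped box, 90 x 120 x 60 mm high: leave alone. Origin: centre of its underside.
- flowerpot: Terracotta flowerpot with a small plant, 76 mm across, about 100 mm high: leave alone. Origin: centre of its underside.
Mind the look-alikes: they are no part of the job. Several things have the shape of the thumbscrew; the one meant has the colours described above.

How it is judged:
By the outcome, as a careful person would: the job done as asked, in the order asked, and still so for the second after the job is handed in, with the robot touching nothing.
It also fails if it takes over 72 s, if anything falls off the work surface, if the arm or the gripper's body presses on something with over 40 N, if the wrist force passes 120 N, or if a joint passes its speed limit or range.

## Working session

There is one attempt and no reset: what is moved stays moved. The work goes in short steps, Python scripts to look and compute and a tool call to move; the robot and the scene stay as the last step left them, time stands still between calls to the robot, and variables do not carry over. Pictures are saved under pics/ and viewed, at most 10 in all, crops included, and the job is handed in when it is done.

Besides the shell and the picture viewer there is one more tool, called after "Call:" as name([rows], argument=value, ...), one row to a line, values as JSON. play_rows: Moves the arm, as the interface text tells. Its arguments: {"type":"object","properties":{"commands":{"type":"array","items":{"type":"array","items":{"type":"array","items":{"type":"number"}}}}},"required":["commands"]}

```bash
ls; mkdir -p pics; cat > h.py <<'E'
import numpy as np, cv2, json
from plant import get_obs, snapshot, close_job, hold_point_z
def snap(n,f):
    s=snapshot(n); cv2.imwrite(f'pics/{f}.png',cv2.cvtColor(np.array(s['frame']),cv2.COLOR_RGB2BGR))
    np.savez(f'pics/{f}.npz',K=s['camera_matrix'],o=s['origin'],a=np.array(s['attitude']))
    return s
E
python3 - <<'E'
from h import *
print(hold_point_z,get_obs())
for n in('scene','top'):
    s=snap(n,n+'0'); print({k:np.array(v).round(4).tolist() for k,v in s.items() if k!='frame'})
E
```

```text
pics
0.0188 {'clock': 0.0, 'joint_pos': array([-5.88373073e+01,  2.05916330e+01,  6.32017106e-01, -1.98442583e-02,
       -7.01361926e+01, -1.65075751e+01]), 'qvel': array([ 0.10357874,  0.0073317 , -0.06315417,  0.05365539, -0.02835047,
        0.02311035]), 'tau': array([ 2.91819691e-03, -5.82720423e+01,  2.93063146e+01,  6.99763834e+00,
        6.72334674e-03, -1.74332413e-04]), 'tool_pos': array([ 0.17062141, -0.65255542,  0.22560799]), 'orientation': array([ 1.79902840e+02, -9.34003824e-03, -1.65351633e+02]), 'force': array([0.66249331, 0.06134732, 0.25825817]), 'moment': array([-0.00847284,  0.02494785, -0.00636596]), 'gripper_force': 0.0, 'opening': 0.08784400459171722}
{'camera_matrix': [[405.7635, 0.0, 275.3101], [0.0, 405.7635, 209.1758], [0.0, 0.0, 1.0]], 'origin': [1.0033, -0.5387, 0.7273], 'attitude': [-134.7974, -0.9313, 37.6824]}
{'camera_matrix': [[389.7649, 0.0, 277.912], [0.0, 389.7649, 204.0824], [0.0, 0.0, 1.0]], 'origin': [0.5358, -0.0285, 0.924], 'attitude': [-172.922, -1.3003, -91.2763]}
```

View pics/scene0.png

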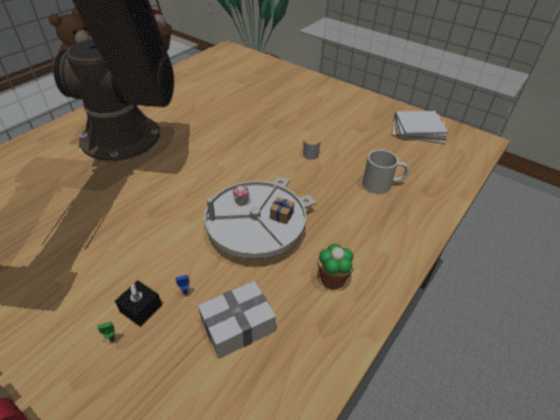

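View pics/top0.png

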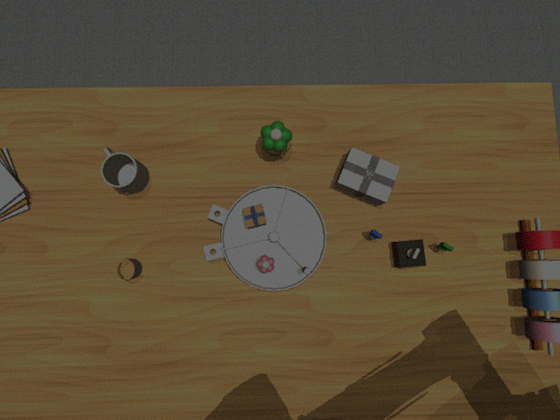

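Scene view: tray near (256,218), ears near (280,183) and (308,203), tin (312,148), black block (138,302) with a grey screw (136,290), blue look-alike (184,284), green one (107,331). Top view: pivot (274,237), ear/lug (213,252)/(217,214), post (305,269), tin (131,269), block (409,253), blue (376,235), green (446,247). 
The grey one in the black block fits "steel, upright in the block"; I'll confirm it enlarged.

```bash
python3 - <<'E'
from h import *
t=cv2.imread('pics/top0.png'); s=cv2.imread('pics/scene0.png')
def c(im,x,y,w,h,k): return cv2.resize(im[y:y+h,x:x+w],None,fx=k,fy=k,interpolation=cv2.INTER_CUBIC)
a=np.vstack([np.hstack([c(t,200,180,133,100,3)[:300,:400],c(s,200,170,133,100,3)[:300,:400]]).repeat(1,0)[:, :798],
 np.hstack([c(t,360,220,100,75,4)[:300,:399],c(s,95,265,100,75,4)[:300,:399]])])
a=cv2.convertScaleAbs(a,alpha=1.3)
cv2.imwrite('pics/c1.png',a); print(a.shape)
E
```

```text
(600, 798, 3)
```

View pics/c1.png

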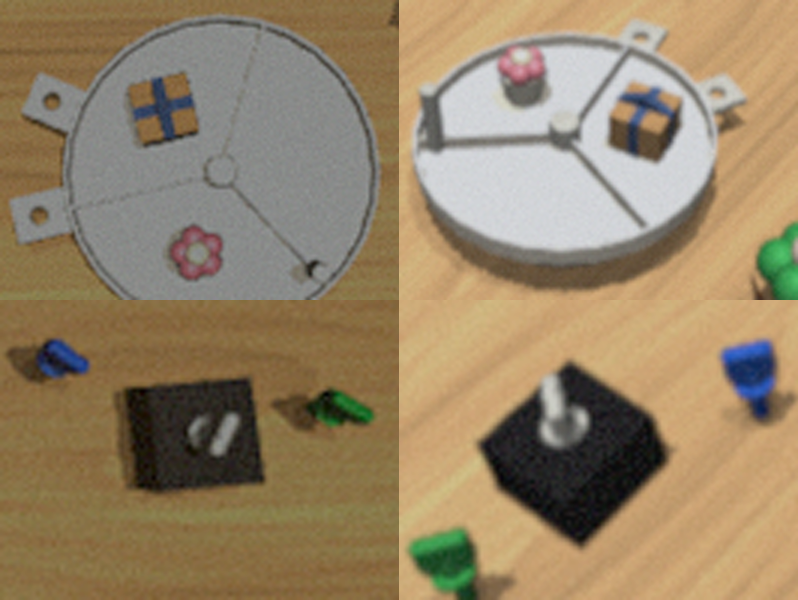

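Confirmed: the steel (grey) screw stands in the black block (top view crop about (212,437)); the blue and green ones are look-alikes. The ear (in line with a partition) is at top px (212.7,251.7), the lug at (216.9,213.4).

```bash
cat >> h.py <<'E'
from scipy.spatial.transform import Rotation as R
def cam(f):
    d=np.load(f'pics/{f}.npz'); return d['K'],d['o'],R.from_euler('xyz',d['a'],degrees=True).as_matrix()
def ray(f,p):
    K,o,A=cam(f); return o,A@np.linalg.solve(K,[p[0],p[1],1])
def atz(f,p,z):
    o,d=ray(f,p); return (o+d*(z-o[2])/d[2])
def tri(fs,ps):
    M=np.zeros((3,3));b=np.zeros(3)
    for f,p in zip(fs,ps):
        o,d=ray(f,p);d=d/np.linalg.norm(d);P=np.eye(3)-np.outer(d,d);M+=P;b+=P@o
    return np.linalg.solve(M,b)
def proj(f,X):
    K,o,A=cam(f); c=(np.atleast_2d(X)-o)@A; q=c@K.T; return q[:,:2]/q[:,2:]
E
python3 - <<'E'
from h import *
T=lambda X,Y:(200+(X+.5)/3-.5,180+(Y+.5)/3-.5)
S=lambda X,Y:(200+(X-399+.5)/3-.5,170+(Y+.5)/3-.5)
T4=lambda X,Y:(360+(X+.5)/4-.5,220+(Y-300+.5)/4-.5)
S4=lambda X,Y:(95+(X-399+.5)/4-.5,265+(Y-300+.5)/4-.5)
for n,t,s,z in [('spindletop',T(221,171),S(565,123),.068),('lug',T(52,101),S(718,93),.036),('ear',T(39,216),S(642,38),.044),
 ('collar',T4(211,435),S4(563,425),.046),('thumbtop',T4(224,435),S4(550,380),.072),('posttop',T(320,268),S(430,88),.108),('tintop',(127,268),(312,141),.055)]:
    print(n,tri(['top0','scene0'],[t,s]).round(4),atz('top0',t,z).round(4),atz('scene0',s,z).round(4))
# crop tin & block zoomed numerically
t=cv2.imread('pics/top0.png'); s=cv2.imread('pics/scene0.png')
c=lambda im,x,y,w,h,k: cv2.resize(im[y:y+h,x:x+w],None,fx=k,fy=k,interpolation=cv2.INTER_CUBIC)
a=np.vstack([np.hstack([c(t,105,243,50,37,8),c(s,287,127,50,37,8)]),np.hstack([c(t,390,235,50,37,8),c(s,112,277,50,37,8)])])
cv2.imwrite('pics/c2.png',cv2.convertScaleAbs(a,alpha=1.3)); print(a.shape)
E
```

```text
spindletop [ 0.5705 -0.0383  0.0658] [ 0.57   -0.0387  0.068 ] [ 0.5724 -0.0396  0.068 ]
lug [0.6276 0.0887 0.037 ] [0.6271 0.0883 0.036 ] [0.6277 0.0902 0.036 ]
ear [0.5413 0.098  0.0436] [0.5404 0.0972 0.044 ] [0.5425 0.0985 0.044 ]
collar [ 0.5273 -0.3498  0.0483] [ 0.5266 -0.3514  0.046 ] [ 0.5265 -0.3486  0.046 ]
thumbtop [ 0.5266 -0.3459  0.081 ] [ 0.5268 -0.349   0.072 ] [ 0.5196 -0.3435  0.072 ]
posttop [ 0.4999 -0.1053  0.1105] [ 0.5002 -0.1052  0.108 ] [ 0.4974 -0.1039  0.108 ]
tintop [0.5108 0.2832 0.0558] [0.5091 0.282  0.055 ] [0.5116 0.2861 0.055 ]
(592, 800, 3)
```

View pics/c2.png

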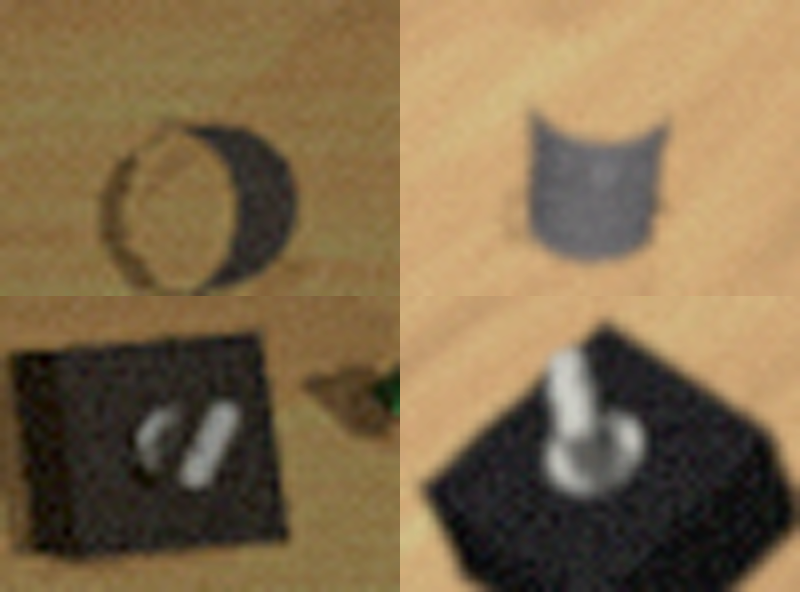

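Crop: tin at top-view crop (100–298, 122–292) with a mirror-like lid, scene (528–665, bottom 262). Screw collar at crop (175,448)/(594,453), thumb piece running (232,405)→(193,485).

```bash
python3 - <<'E'
from h import *
from scipy.optimize import least_squares
T=lambda X,Y:(390+(X+.5)/8-.5,235+(Y-296+.5)/8-.5)
S=lambda X,Y:(112+(X-400+.5)/8-.5,277+(Y-296+.5)/8-.5)
print('collar',atz('top0',T(175,448),.046),atz('scene0',S(594,453),.046),tri(['top0','scene0'],[T(175,448),S(594,453)]))
print('thumb c',atz('top0',T(212,445),.072)); a,b=atz('top0',T(232,408),.072),atz('top0',T(195,482),.072); d=b-a;print('yaw',np.degrees(np.arctan2(d[1],d[0])),np.linalg.norm(d))
print('scene thumb', proj('scene0',[a,b]), proj('scene0',[.5266,-.35,.072])*1)
bc=[atz('top0',T(*p),.042) for p in((70,350),(258,333),(288,540),(75,558))]; print('block',np.round(bc,4),np.mean(bc,0))
Tt=lambda X,Y:(105+(X+.5)/8-.5,243+(Y+.5)/8-.5); St=lambda X,Y:(287+(X-400+.5)/8-.5,127+(Y+.5)/8-.5)
u=np.linspace(0,2*np.pi,181)
def cyl(p): return np.vstack([np.c_[p[0]+.025*np.cos(u),p[1]+.025*np.sin(u),0*u+z] for z in(0,.055)])
def f(p):
    t=proj('top0',cyl(p));s=proj('scene0',cyl(p))
    return [t[:,0].max()-Tt(298,0)[0],t[:,1].min()-Tt(0,122)[1],t[:,1].max()-Tt(0,292)[1],s[:,0].min()-St(528,0)[0],s[:,0].max()-St(667,0)[0],s[:,1].max()-St(0,262)[1]]
r=least_squares(f,[.51,.28]);print('tin',r.x,r.fun.round(2))
# tray fit: pivot, ear angle, lug angle from both views
P=[('top0',(273.5,236.8),'sp'),('scene0',(255.2,210.7),'sp'),('top0',(217,213.5),'lug'),('scene0',(306.3,201),'lug'),('top0',(212.8,251.8),'ear'),('scene0',(280.8,182.5),'ear')]
def m(p,k):
    x,y,e,l=p
    if k=='sp':return [x,y,.068]
    a,z=(e,.044) if k=='ear' else (l,.036)
    return [x+.14*np.cos(a),y+.14*np.sin(a),z]
g=lambda p:np.concatenate([proj(c,m(p,k))[0]-q for c,q,k in P])
r=least_squares(g,[.57,-.038,1.77,1.15]);p=r.x;print('tray',p.round(4),r.fun.round(2),'tray angle deg',np.degrees(p[2]-p[3]))
for n in('lug','ear'):print(n,np.round(m(p,n),4))
h=p[2]+2*np.pi/3;H=[p[0]+.1*np.cos(h),p[1]+.1*np.sin(h),.108];print('handle now',np.round(H,4),proj('top0',H),proj('scene0',H))
h=p[3]+2*np.pi/3;print('handle goal',p[0]+.1*np.cos(h),p[1]+.1*np.sin(h),'deg',np.degrees(h))
b=p[3]+np.pi;print('bin goal',p[0]+.062*np.cos(b),p[1]+.062*np.sin(b))
E
```

```text
collar [ 0.52627785 -0.34920927  0.046     ] [ 0.52731751 -0.34880283  0.046     ] [ 0.52659456 -0.34898407  0.04555194]
thumb c [ 0.52714607 -0.34995951  0.072     ]
yaw 149.81390547668792 0.022927252496691534
scene thumb [[132.88384943 293.84501818]
 [131.12140967 284.36442178]] [[131.97083738 288.7733755 ]]
block [[ 0.5545 -0.3224  0.042 ]
 [ 0.5581 -0.3766  0.042 ]
 [ 0.4998 -0.3811  0.042 ]
 [ 0.4962 -0.3203  0.042 ]] [ 0.52713902 -0.3501072   0.042     ]
tin [0.50759327 0.2927189 ] [-0.06 -0.84  1.41 -0.4   0.99  0.88]
tray [ 0.571  -0.0391  1.7846  1.1535] [-0.01 -0.6  -0.52 -0.44 -0.27 -0.44 -0.57 -0.04 -0.39 -0.51 -0.67 -0.21] tray angle deg 36.15862401569032
lug [0.6277 0.0889 0.036 ]
ear [0.5413 0.0977 0.044 ]
handle now [ 0.497  -0.1063  0.108 ] [[306.9349574  270.54947407]] [[209.09554649 199.48831555]]
handle goal 0.47156915644256553 -0.04967722903935791 deg 186.09137736162904
bin goal 0.5458772403072314 -0.09574575053030426
```

```bash
cat >> h.py <<'E'
def go(x,y,z,yaw):
    o=get_obs(); A=R.from_euler('xyz',o['orientation'],degrees=True).as_matrix()
    B=R.from_euler('xyz',[180,0,yaw],degrees=True).as_matrix()
    print('t',round(o['clock'],2),'pos',o['tool_pos'].round(4),'ori',o['orientation'].round(2),'F',o['force'].round(1),'open',round(o['opening'],4),'g',round(o['gripper_force'],1))
    print('shift cm',(100*A.T@(np.array([x,y,z])-o['tool_pos'])).round(2),'rv',R.from_matrix(A.T@B).as_rotvec(degrees=True).round(2))
E
python3 -c "
from h import *
go(.4975,-.106,.15,-137.75)"
```

```text
t 0.1 pos [ 0.1706 -0.6526  0.2257] ori [ 1.7992e+02 -1.0000e-02 -1.6535e+02] F [ 0.5 -0.3  0.6] open 0.0874 g 0.0
shift cm [-45.45  44.61   7.63] rv [ 8.00e-02  1.00e-02 -2.76e+01]
```

Call:
play_rows([
  [[-4, 4, 1, 0, 0, -2, 0.35], [-8, 8, 2, 0, 0, -4, 0.35], [-12, 12, 3, 0, 0, -7, 0.35], [-15, 15, 4, 0, 0, -10, 0.35], [-18, 18, 5, 0, 0, -13, 0.35], [-21, 21, 6, 0, 0, -16, 0.35], [-24, 24, 7, 0, 0, -19, 0.35], [-27, 27, 7.6, 0, 0, -22, 0.35], [-30, 30, 7.6, 0, 0, -25, 0.35], [-33, 33, 7.6, 0, 0, -27.6, 0.35], [-36, 36, 7.6, 0, 0, -27.6, 0.35], [-39, 39, 7.6, 0, 0, -27.6, 0.35], [-42, 42, 7.6, 0, 0, -27.6, 0.35], [-44.5, 44, 7.6, 0, 0, -27.6, 0.35], [-45.45, 44.6, 7.6, 0, 0, -27.6, 0.35], [-45.45, 44.6, 7.6, 0, 0, -27.6, 0.35], [-45.45, 44.6, 7.6, 0, 0, -27.6, 0.35], [-45.45, 44.6, 7.6, 0, 0, -27.6, 0.35]],
])

```text
clock: 1.6
tool_pos: [0.4978, -0.1054, 0.1501]
orientation: [180.0, -0.0, -137.6]
force: [-0.4, -0.4, 0.2]
opening: 0.0306
gripper_force: 0.0
```

```bash
python3 -c "
from h import *
go(.4975,-.106,.074,-137.75)
snap('top','top1');snap('scene','scene1')
o=get_obs();p=o['tool_pos'];print(proj('top1',p),proj('scene1',p),proj('top1',[.497,-.1063,.108]),proj('scene1',[.497,-.1063,.108]))
t=cv2.imread('pics/top1.png'); s=cv2.imread('pics/scene1.png')
a=np.hstack([cv2.resize(t[230:310,260:360],None,fx=4,fy=4,interpolation=2),cv2.resize(s[130:230,170:270],None,fx=4,fy=4,interpolation=2)[:320]])
cv2.imwrite('pics/c3.png',a)
"
```

```text
t 1.6 pos [ 0.4978 -0.1054  0.1501] ori [ 1.7996e+02 -5.0000e-02 -1.3761e+02] F [-0.4 -0.4  0.2] open 0.0306 g 0.0
shift cm [ 0.05 -0.03  7.61] rv [ 0.04 -0.05  0.14]
[[309.24570077 271.53987619]] [[206.99027251 185.25362087]] [[306.93350576 270.54105359]] [[209.10196924 199.49107071]]
```

View pics/c3.png

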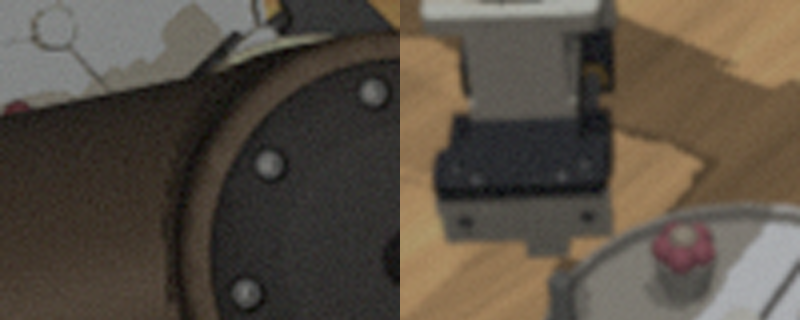

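The gripper hangs above the post (post top at about (211,196) in the scene view, finger tip (206,192)). Descending and gripping.

Call:
play_rows([
  [[0.1, 0, 2.5, 0, 0, 0, 0.35], [0.1, 0, 5, 0, 0, 0, 0.35], [0.1, 0, 7, 0, 0, 0, 0.35], [0.1, 0, 7.6, 0, 0, 0, 0.35], [0.1, 0, 7.6, 0, 0, 0, 0.35], [0.1, 0, 7.6, 0, 0, 0, 0.1], [0.1, 0, 7.6, 0, 0, 0, 0.1], [0.1, 0, 7.6, 0, 0, 0, 0.1], [0.1, 0, 7.6, 0, 0, 0, 0.1], [0.1, 0, 7.6, 0, 0, 0, 0.1]],
])

```text
clock: 2.53
tool_pos: [0.4976, -0.1073, 0.0757]
orientation: [-179.9, 0.1, -137.7]
force: [-1.4, -0.5, 6.6]
opening: 0.0134
gripper_force: 30.0
```

```bash
python3 -c "
from h import *
o=get_obs();p=o['tool_pos'];A=R.from_euler('xyz',o['orientation'],degrees=True).as_matrix()
print(p,o['orientation'],o['force'],o['moment'])
c=np.array([.571,-.0391,p[2]]);
for k in range(1,13):
    a=-36.16*k/12; q=c+R.from_euler('z',a,degrees=True).apply(p-c); print((100*A.T@(q-p)).round(2).tolist(),round(-a,1))
"
```

```text
[ 0.49755575 -0.10730376  0.07572776] [-1.79926088e+02  7.39865452e-02 -1.37727448e+02] [-1.44154424 -0.54893105  6.63234671] [-0.1133909   0.63741011 -0.02476275]
[-0.01, 0.53, -0.0] 3.0
[-0.04, 1.05, -0.0] 6.0
[-0.11, 1.58, -0.0] 9.0
[-0.2, 2.1, -0.0] 12.1
[-0.32, 2.61, -0.0] 15.1
[-0.46, 3.12, -0.0] 18.1
[-0.63, 3.61, -0.0] 21.1
[-0.83, 4.1, -0.0] 24.1
[-1.05, 4.58, -0.0] 27.1
[-1.3, 5.05, -0.0] 30.1
[-1.57, 5.5, -0.01] 33.1
[-1.87, 5.93, -0.01] 36.2
```

Call:
play_rows([
  [[0, 0.53, -0.1, 0, 0, 3, 0.1], [-0.04, 1.05, -0.1, 0, 0, 6, 0.1], [-0.11, 1.58, -0.1, 0, 0, 9, 0.1], [-0.2, 2.1, -0.1, 0, 0, 12, 0.1], [-0.32, 2.61, -0.1, 0, 0, 15, 0.1], [-0.46, 3.12, -0.1, 0, 0, 18.1, 0.1], [-0.63, 3.61, -0.1, 0, 0, 21.1, 0.1], [-0.83, 4.1, -0.1, 0, 0, 24.1, 0.1], [-1.05, 4.58, -0.1, 0, 0, 27.1, 0.1], [-1.3, 5.05, -0.1, 0, 0, 30.1, 0.1], [-1.57, 5.5, -0.1, 0, 0, 33.1, 0.1], [-1.87, 5.93, -0.1, 0, 0, 36.2, 0.1], [-1.87, 5.93, -0.1, 0, 0, 36.2, 0.1], [-1.87, 5.93, -0.1, 0, 0, 36.2, 0.1], [-1.87, 5.93, -0.1, 0, 0, 36.2, 0.1]],
])

```text
clock: 3.78
tool_pos: [0.4703, -0.051, 0.0757]
orientation: [-180.0, -0.1, -173.8]
force: [-4.6, -0.6, 6.1]
opening: 0.0134
gripper_force: 30.0
```

```bash
python3 -c "
from h import *
o=get_obs();print(o['tool_pos'],o['orientation'],o['force'],o['opening'])
snap('top','top2');snap('scene','scene2')
L=[.6277,.0889,.04];print(proj('top2',L),proj('scene2',L))
t=cv2.imread('pics/top2.png'); s=cv2.imread('pics/scene2.png')
a=np.hstack([cv2.resize(t[190:240,195:245],None,fx=8,fy=8,interpolation=2),cv2.resize(s[175:225,282:332],None,fx=8,fy=8,interpolation=2)])
cv2.imwrite('pics/c4.png',cv2.convertScaleAbs(a,alpha=1.4))
"
```

```text
[ 0.47028434 -0.05098894  0.07571223] [-1.79994520e+02 -5.09895451e-02 -1.73837499e+02] [-4.58350088 -0.56398254  6.06737351] 0.013396861941609781
[[216.50945798 212.90217488]] [[305.8200525  199.78632683]]
```

View pics/c4.png

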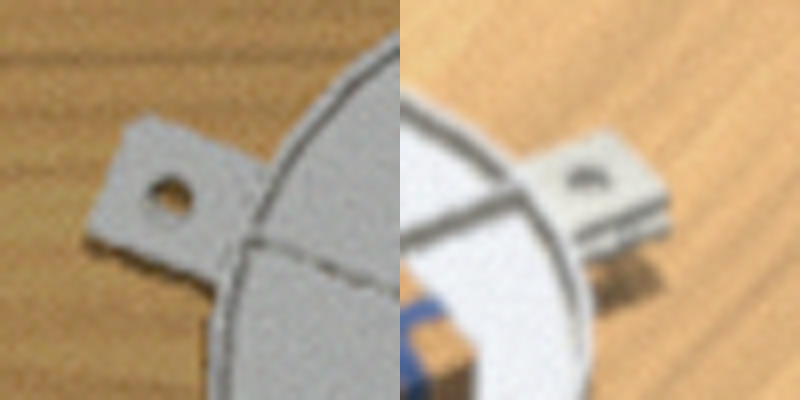

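Ear now sits over the lug (hole at crop (170,200) top, (588,180) scene; plate edges line up). Checking the angle numerically.

```bash
python3 -c "
from h import *
E=[('top2',(215.8,214.6)),('scene2',(305.1,197.1))];L=[('top0',(217,213.5)),('scene0',(306.3,201))]
c=np.array([.571,-.0391])
for S,z in((E,.044),(L,.036)):
  for f,p in S: q=atz(f,p,z)[:2]; print(f,q.round(4),np.degrees(np.arctan2(*(q-c)[::-1])).round(2),np.linalg.norm(q-c).round(4))
# hole profiles: dark centroid for top2 & top0 hole
for f,x,y in(('top2',216,214),('top0',217,213),('scene2',305,197),('scene0',306,201)):
  im=cv2.imread(f'pics/{f}.png',0)[y-6:y+7,x-7:x+8].astype(float); print(f); print(im[2:11,2:13].astype(int))
"
```

```text
top2 [0.6235 0.09  ] 67.88 0.1393
scene2 [0.623  0.0921] 68.37 0.1411
top0 [0.6267 0.0883] 66.38 0.1391
scene0 [0.6289 0.0897] 65.78 0.1412
top2
[[119 116 118 121 120 119 121 120 117 120 121]
 [120 123 119 115 109 104 111 121 119 120 118]
 [120 121 114  99  72  64  81 104 119 118 119]
 [120 120  96  50  43  50  49  76 113 116 120]
 [119 115  87  69  72  61  56  55 103 120 123]
 [120 110 106  90  91  79  71  66 108 120 118]
 [120 115 105 104 103  98  94  90 109 120 117]
 [120 118 111 110 113 115 103 106 120 120 119]
 [122 121 117 114 111 111 114 120 119 121 120]]
top0
[[104 102 108 106 107 104 109 109 107 106 104]
 [106 104 107 107  92  88  94 101 106 105 105]
 [108 104 101  82  59  46  51  83 103 106 103]
 [108 106  83  51  53  49  43  55  95 105 108]
 [105 103  71  57  75  73  68  60  91 105 108]
 [108 105  83  68  84  82  78  72  89 103 105]
 [104 107  92  75  77  81  80  80  98 104 103]
 [103 105 103  89  84  83  89  97 107 104 106]
 [107 105 107 106 105 101 104 108 107 104 106]]
scene2
[[138 147 154 156 157 156 159 154 154 152 148]
 [154 156 155 156 156 153 154 155 155 157 153]
 [157 158 153 146 138 137 140 145 154 158 158]
 [157 155 144 126 106 104 111 125 151 160 159]
 [157 156 141 108  98  98 102 110 139 154 159]
 [160 160 148 126 124 125 134 127 143 159 163]
 [165 161 157 152 151 148 151 153 157 159 160]
 [163 167 162 161 163 160 163 160 158 156 145]
 [157 164 165 165 164 160 158 150 143 130 113]]
scene0
[[147 145 153 148 150 152 150 154 154 150 144]
 [148 153 151 143 141 142 145 152 154 154 151]
 [153 151 141 121 113 116 123 136 154 156 153]
 [157 146 130 105 103 105 102 118 145 152 153]
 [157 148 132 126 125 120 112 120 145 155 152]
 [156 156 151 143 141 137 135 138 150 157 154]
 [142 156 155 149 149 151 150 150 153 151 139]
 [125 153 159 152 153 152 153 146 140 127 111]
 [105 143 154 147 146 142 135 125 106  94  98]]
```

```bash
python3 - <<'E'
from h import *
c=np.array([.571,-.0391])
def P(f,a,r,z): a=np.radians(a); return proj(f,[c[0]+r*np.cos(a),c[1]+r*np.sin(a),z])[0].round(2)
for f,r in(('top0',.1391),('scene0',.1412)):
  for a in(64,66,68): print(f,a,'lug',P(f,a,r,.036),'ear',P(f,a,r,.044))
# subpixel: darkness-weighted centroid relative to plate level, before/after
def cen(f,x,y,lev):
  im=cv2.GaussianBlur(cv2.imread(f'pics/{f}.png',0).astype(np.float32),(0,0),.6)[y-5:y+6,x-5:x+6]
  w=(np.clip(lev-im,0,None)>0.12*lev).astype(float); Y,X=np.mgrid[y-5:y+6,x-5:x+6]; return (w*X).sum()/w.sum(),(w*Y).sum()/w.sum(),w.sum()
for f,x,y,l in(('top0',217,213,106),('top2',216,214,120),('top0',213,252,104),('scene0',306,200,153),('scene2',305,196,157),('scene0',281,182,155)): print(f,cen(f,x,y,l))
# tray rotation about axis via partition/rim features: unwarp tray-floor plane to polar, compare
pol={}
for f in('top0','top2'):
  im=cv2.imread(f'pics/{f}.png',0).astype(np.float32); th=np.radians(np.arange(0,360,.25)); rr=np.arange(.018,.105,.002)
  T,Rr=np.meshgrid(th,rr); X=np.c_[(c[0]+Rr*np.cos(T)).ravel(),(c[1]+Rr*np.sin(T)).ravel(),np.full(T.size,.056)]
  q=proj(f,X).astype(np.float32).reshape(*T.shape,2); pol[f]=cv2.remap(im,q,None,cv2.INTER_LINEAR)
# wall angles: dark line near expected
for f,base in(('top0',102.25),('top2',66.1)):
  for k in(0,120,240):
    p=pol[f]; out=[]
    for lo,hi in((2,14),(14,28),(28,43)):
      prof=p[lo:hi].mean(0); i0=int(((base+k)%360)*4); idx=(np.arange(i0-28,i0+29))%1440; s=prof[idx]; j=s.argmin(); out.append((round(idx[j]/4,2),round(float(np.median(s)-s[j]),1)))
    print(f,k,out)
E
```

```text
top0 64 lug [218.05 211.19] ear [217.59 210.82]
top0 66 lug [217.15 213.12] ear [216.68 212.77]
top0 68 lug [216.32 215.09] ear [215.85 214.75]
scene0 64 lug [307.19 202.11] ear [307.43 199.75]
scene0 66 lug [306.18 200.87] ear [306.41 198.52]
scene0 68 lug [305.11 199.66] ear [305.33 197.31]
top0 (np.float64(216.87179487179486), np.float64(213.12820512820514), np.float64(39.0))
top2 (np.float64(215.9090909090909), np.float64(213.93939393939394), np.float64(33.0))
top0 (np.float64(212.52941176470588), np.float64(251.14705882352942), np.float64(34.0))
scene0 (np.float64(306.0), np.float64(200.6206896551724), np.float64(29.0))
scene2 (np.float64(304.6666666666667), np.float64(195.59259259259258), np.float64(27.0))
scene0 (np.float64(280.75), np.float64(184.0909090909091), np.float64(44.0))
top0 0 [(np.float64(106.0), 3.1), (np.float64(104.25), 5.9), (np.float64(103.75), 6.7)]
top0 120 [(np.float64(218.5), 12.5), (np.float64(219.75), 14.5), (np.float64(220.5), 24.0)]
top0 240 [(np.float64(345.5), 3.3), (np.float64(344.75), 6.7), (np.float64(343.75), 6.3)]
top2 0 [(np.float64(72.0), 17.6), (np.float64(70.0), 17.2), (np.float64(69.25), 18.8)]
top2 120 [(np.float64(183.5), 4.9), (np.float64(186.25), 3.8), (np.float64(179.5), 3.8)]
top2 240 [(np.float64(305.5), 2.1), (np.float64(305.75), 6.2), (np.float64(306.75), 6.8)]
```

Ear is still about 1.7° short of the lug (68° vs 66.1–66.2°), so I turn further.

Call:
play_rows([
  [[-0.01, 0.15, 0, 0, 0, 0.8, 0.1], [-0.01, 0.3, 0, 0, 0, 1.7, 0.1], [-0.01, 0.3, 0, 0, 0, 1.7, 0.1], [-0.01, 0.3, 0, 0, 0, 1.7, 0.1]],
])

```text
clock: 4.22
tool_pos: [0.47, -0.0482, 0.0757]
orientation: [-180.0, -0.1, -175.6]
force: [-5.5, 0.2, 7.8]
opening: 0.0136
gripper_force: 30.0
```

```bash
cat > m.py <<'E'
from h import *
import sys
n=sys.argv[1]
snap('top','top'+n);snap('scene','scene'+n)
c=np.array([.571,-.0391])
from scipy.optimize import brentq
def P(f,a,r,z): a=np.radians(a); return proj(f,[c[0]+r*np.cos(a),c[1]+r*np.sin(a),z])[0]
def cen(f,x,y,lev,fr=.12):
  x,y=int(round(x)),int(round(y))
  im=cv2.GaussianBlur(cv2.imread(f'pics/{f}.png',0).astype(np.float32),(0,0),.6)[y-5:y+6,x-5:x+6]
  w=(im<(1-fr)*lev).astype(np.uint8); k,l,st,ct=cv2.connectedComponentsWithStats(w); i=1+st[1:,4].argmax(); return ct[i]+[x-5,y-5],st[i]
for f,x,y in(('top'+n,216.5,213),('scene'+n,306,197.5),('top0',217,213),('scene0',306,200)):
  im=cv2.imread(f'pics/{f}.png',0).astype(float); lev=np.percentile(im[int(y)-5:int(y)+6,int(x)-5:int(x)+6],80)
  for fr in(.08,.14): 
    p,st=cen(f,x,y,lev,fr); z=.036 if f in('top0','scene0') else .044; q=atz(f,p,z)[:2]; print(f,fr,p.round(2),st.tolist(),np.degrees(np.arctan2(*(q-c)[::-1])).round(2),q.round(4))
t=cv2.imread(f'pics/top{n}.png'); s=cv2.imread(f'pics/scene{n}.png')
a=np.hstack([cv2.resize(t[190:240,195:245],None,fx=8,fy=8,interpolation=2),cv2.resize(s[175:225,282:332],None,fx=8,fy=8,interpolation=2)])
cv2.imwrite(f'pics/e{n}.png',cv2.convertScaleAbs(a,alpha=1.4))
E
python3 m.py 3
```

```text
top3 0.08 [216.44 212.93] [2, 2, 8, 7, 45] 66.23 [0.6272 0.0885]
top3 0.14 [216.35 212.73] [2, 2, 8, 7, 37] 66.09 [0.6277 0.0887]
scene3 0.08 [306.07 198.07] [2, 3, 7, 5, 30] 66.72 [0.6269 0.0907]
scene3 0.14 [306.   198.21] [3, 3, 5, 5, 19] 66.57 [0.627  0.0902]
top0 0.08 [216.93 213.19] [2, 2, 7, 7, 42] 66.14 [0.6274 0.0885]
top0 0.14 [216.87 213.13] [2, 2, 7, 7, 39] 66.1 [0.6276 0.0886]
scene0 0.08 [305.67 200.17] [2, 3, 6, 5, 24] 67.11 [0.626  0.0912]
scene0 0.14 [305.67 200.07] [2, 4, 6, 3, 15] 67.24 [0.6258 0.0915]
```

View pics/e3.png

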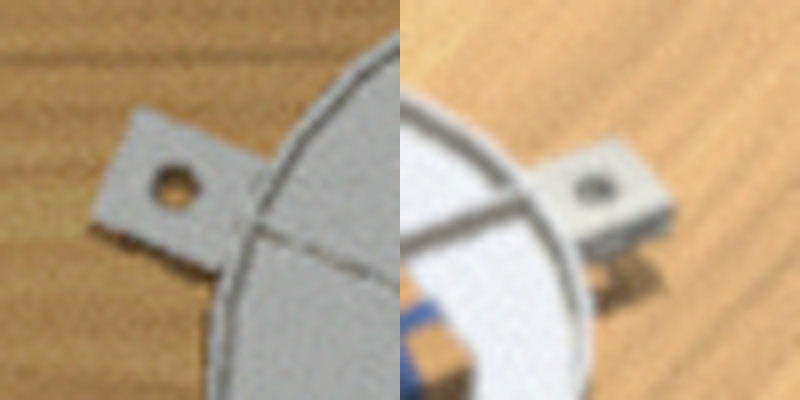

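Now wood shows through both holes (crop (175,187) and (597,188)): aligned within about 0.3°. Release and rise.

Call:
play_rows([
  [[0, 0, 0, 0, 0, 0, 0.35], [0, 0, 0, 0, 0, 0, 0.35], [0, 0, 0, 0, 0, 0, 0.35], [0, 0, -2, 0, 0, 0, 0.35], [0, 0, -4, 0, 0, 0, 0.35], [0, 0, -7, 0, 0, 0, 0.35], [0, 0, -10, 0, 0, 0, 0.35], [0, 0, -10, 0, 0, 0, 0.35]],
])

```text
clock: 4.98
tool_pos: [0.4743, -0.0474, 0.1813]
orientation: [180.0, 0.5, -175.6]
force: [0.9, 1.8, 0.8]
opening: 0.0306
gripper_force: 0.0
```

```bash
python3 m.py 4; python3 -c "
from h import *
print(get_obs()['joint_pos'].round(1))
go(.5268,-.3495,.13,150)
go(.5268,-.3495,.13,-30)"
```

```text
top4 0.08 [216.44 212.93] [2, 2, 8, 7, 45] 66.23 [0.6272 0.0885]
top4 0.14 [216.43 212.6 ] [2, 2, 8, 6, 35] 65.95 [0.628  0.0885]
scene4 0.08 [306.07 198.14] [2, 3, 7, 5, 28] 66.62 [0.627  0.0905]
scene4 0.14 [306.05 198.1 ] [3, 3, 5, 5, 20] 66.68 [0.6269 0.0906]
top0 0.08 [216.93 213.19] [2, 2, 7, 7, 42] 66.14 [0.6274 0.0885]
top0 0.14 [216.87 213.13] [2, 2, 7, 7, 39] 66.1 [0.6276 0.0886]
scene0 0.08 [305.67 200.17] [2, 3, 6, 5, 24] 67.11 [0.626  0.0912]
scene0 0.14 [305.67 200.07] [2, 4, 6, 3, 15] 67.24 [0.6258 0.0915]
[  18.1    3.6  -28.2   -0.   -58.  -103.7]
t 5.08 pos [ 0.4718 -0.0474  0.1768] ori [ 179.95    0.22 -175.62] F [-1.1 -0.  -0.8] open 0.0305 g 0.0
shift cm [ -3.16 -30.54   4.67] rv [ 0.12  0.19 34.38]
t 5.08 pos [ 0.4718 -0.0474  0.1768] ori [ 179.95    0.22 -175.62] F [-1.1 -0.  -0.8] open 0.0305 g 0.0
shift cm [ -3.16 -30.54   4.67] rv [  -0.25    0.15 -145.62]
```

Call:
play_rows([
  [[-0.5, -3.5, 0, 0, 0, 5, 0.35], [-1, -7, 0, 0, 0, 10, 0.35], [-1.5, -11, 0, 0, 0, 15, 0.35], [-2, -15, 1, 0, 0, 20, 0.35], [-2.2, -19, 2, 0, 0, 25, 0.35], [-2.5, -23, 3, 0, 0, 30, 0.35], [-2.8, -27, 4, 0, 0, 34.4, 0.35], [-3.1, -30, 4.6, 0, 0, 34.4, 0.35], [-3.16, -30.54, 4.6, 0, 0, 34.4, 0.35], [-3.16, -30.54, 4.6, 0, 0, 34.4, 0.35], [-3.16, -30.54, 4.6, 0, 0, 34.4, 0.35], [-3.16, -30.54, 4.6, 0, 0, 34.4, 0.35]],
])

```text
clock: 6.08
tool_pos: [0.5251, -0.3489, 0.1292]
orientation: [180.0, -0.0, 150.0]
force: [-0.1, 0.5, 0.2]
opening: 0.0308
gripper_force: 0.0
```

```bash
python3 -c "
from h import *
go(.5268,-.3495,.051,150)
snap('scene','scene5');p=get_obs()['tool_pos'];print(proj('scene5',p),proj('scene5',[.5268,-.3495,.072]))
s=cv2.imread('pics/scene5.png');cv2.imwrite('pics/c5.png',cv2.resize(s[230:330,80:200],None,fx=5,fy=5,interpolation=2))
"
```

```text
t 6.08 pos [ 0.5251 -0.3489  0.1292] ori [ 1.7999e+02 -3.0000e-02  1.5000e+02] F [-0.1  0.5  0.2] open 0.0308 g 0.0
shift cm [-0.18  0.03  7.82] rv [ 0.01 -0.03 -0.  ]
[[124.68981767 269.65616206]] [[132.25180296 288.65430332]]
```

View pics/c5.png

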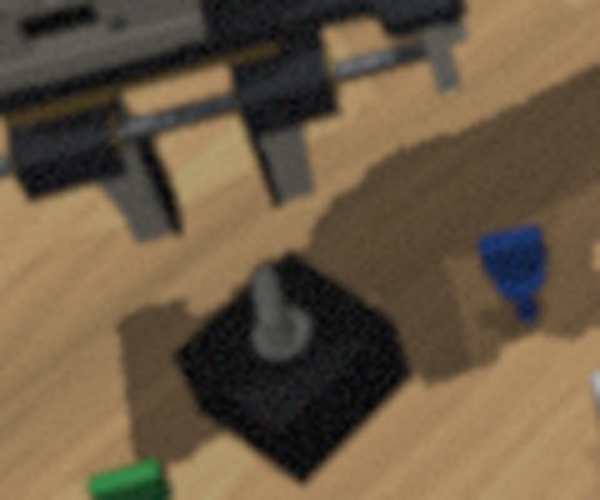

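The open fingers straddle the steel screw (finger tips at crop (155,238)/(293,200), screw at (270,300)), clear of the blue and green ones. Descend and grip.

Call:
play_rows([
  [[-0.18, 0.03, 2.5, 0, 0, 0, 0.35], [-0.18, 0.03, 5, 0, 0, 0, 0.35], [-0.18, 0.03, 7, 0, 0, 0, 0.35], [-0.18, 0.03, 7.8, 0, 0, 0, 0.35], [-0.18, 0.03, 7.8, 0, 0, 0, 0.35], [-0.18, 0.03, 7.8, 0, 0, 0, 0.0], [-0.18, 0.03, 7.8, 0, 0, 0, 0.0], [-0.18, 0.03, 7.8, 0, 0, 0, 0.0], [-0.18, 0.03, 7.8, 0, 0, 0, 0.0], [-0.18, 0.03, 7.8, 0, 0, 0, 0.0]],
])

```text
clock: 6.97
tool_pos: [0.5279, -0.3507, 0.0529]
orientation: [180.0, 0.1, 150.0]
force: [0.7, 2.4, 5.4]
opening: 0.0087
gripper_force: 30.0
```

Call:
play_rows([
  [[0, 0, -1, 0, 0, 0, 0], [0, 0, -3, 0, 0, 0, 0], [0, 0, -6, 0, 0, 0, 0], [0, 0, -9, 0, 0, 0, 0], [0, 0, -12, 0, 0, 0, 0], [0, 0, -12, 0, 0, 0, 0], [0, 0, -12, 0, 0, 0, 0]],
])

```text
clock: 7.55
tool_pos: [0.528, -0.351, 0.1746]
orientation: [179.9, 0.3, 150.0]
force: [-0.3, 0.6, -1.4]
opening: 0.0089
gripper_force: 30.0
```

```bash
python3 -c "
from h import *
go(.627,.0893,.17,-113.8)"
```

```text
t 7.55 pos [ 0.528  -0.351   0.1746] ori [179.95   0.27 149.95] F [-0.3  0.6 -1.4] open 0.0089 g 30.0
shift cm [13.49 43.07  0.44] rv [ -0.19   0.25 -96.25]
```

Call:
play_rows([
  [[0.5, 1.5, 0, 0, 0, -4, 0], [1.3, 4, 0, 0, 0, -10, 0], [2.2, 7, 0, 0, 0, -16, 0], [3.1, 10, 0, 0, 0, -22, 0], [4.1, 13, 0, 0, 0, -28, 0], [5, 16, 0, 0, 0, -34, 0], [5.9, 19, 0, 0, 0, -40, 0], [6.9, 22, 0, 0, 0, -46, 0], [7.8, 25, 0, 0, 0, -52, 0], [8.8, 28, 0, 0, 0, -59, 0], [9.7, 31, 0, 0, 0, -66, 0], [10.7, 34, 0, 0, 0, -73, 0], [11.6, 37, 0, 0, 0, -80, 0], [12.5, 40, 0, 0, 0, -87, 0], [13.2, 42.2, 0, 0, 0, -93, 0], [13.49, 43.07, 0, -0.2, 0.2, -96.2, 0], [13.49, 43.07, 0, -0.2, 0.2, -96.2, 0], [13.49, 43.07, 0, -0.2, 0.2, -96.2, 0], [13.49, 43.07, 0, -0.2, 0.2, -96.2, 0]],
])

```text
clock: 9.13
tool_pos: [0.6253, 0.0892, 0.1709]
orientation: [179.7, -0.0, -114.0]
force: [0.1, 0.0, -0.8]
opening: 0.0091
gripper_force: 30.0
```

```bash
python3 -c "
from h import *
go(.627,.0893,.104,-113.8)"
```

```text
t 9.13 pos [0.6253 0.0892 0.1709] ori [ 1.7969e+02 -5.0000e-02 -1.1397e+02] F [ 0.1  0.  -0.8] open 0.0091 g 30.0
shift cm [-0.09 -0.19  6.69] rv [ 0.31 -0.05 -0.17]
```

Call:
play_rows([
  [[-0.05, -0.1, 2, 0.1, 0, 0, 0], [-0.09, -0.19, 4.5, 0.3, 0, -0.2, 0], [-0.09, -0.19, 6, 0.3, 0, -0.2, 0], [-0.09, -0.19, 6.7, 0.3, 0, -0.2, 0], [-0.09, -0.19, 6.7, 0.3, 0, -0.2, 0], [-0.09, -0.19, 6.7, 0.3, 0, -0.2, 0]],
])

```text
clock: 9.63
tool_pos: [0.628, 0.0893, 0.105]
orientation: [-179.9, -0.0, -113.7]
force: [0.1, 0.4, 0.3]
opening: 0.0085
gripper_force: 30.0
```

```bash
python3 -c "
from h import *
go(.627,.0893,.08,-113.8)
snap('scene','scene6');snap('top','top6');p=get_obs()['tool_pos'];A=R.from_euler('xyz',get_obs()['orientation'],degrees=True).as_matrix()
for d in(0,.0015):
  for z in(.0109,.0149,.0359,.0409): print(d,z,proj('scene6',p+A@[d,0,z]))
s=cv2.imread('pics/scene6.png');t=cv2.imread('pics/top6.png')
cv2.imwrite('pics/c6.png',np.hstack([cv2.resize(s[160:220,280:340],None,fx=8,fy=8,interpolation=2),cv2.resize(t[185:245,190:229],None,fx=8,fy=8,interpolation=2)]))
"
```

```text
t 9.63 pos [0.628  0.0893 0.105 ] ori [-179.94   -0.   -113.71] F [0.1 0.4 0.3] open 0.0085 g 30.0
shift cm [0.04 0.09 2.5 ] rv [-0.06 -0.    0.09]
0 0.0109 [[307.9965498  182.87232468]]
0 0.0149 [[307.87804627 184.14437675]]
0 0.0359 [[307.26707329 190.7027418 ]]
0 0.0409 [[307.1243102  192.23520315]]
0.0015 0.0109 [[307.45882792 183.06606509]]
0.0015 0.0149 [[307.3418293  184.33824261]]
0.0015 0.0359 [[306.73862117 190.89719028]]
0.0015 0.0409 [[306.59767387 192.42977228]]
```

View pics/c6.png

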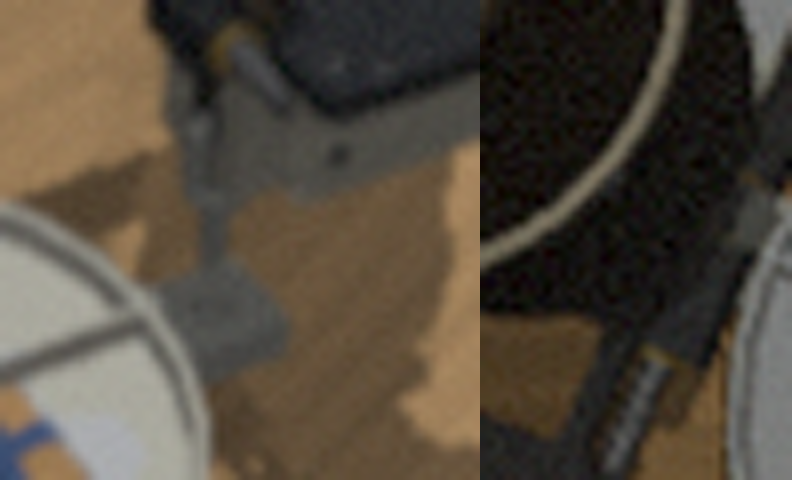

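The shank (crop x≈215, tip y≈266) hangs straight over the ear's hole (expected crop (212,308)), with about 0.5–1 mm to correct. Lower partway and watch the force.

Call:
play_rows([
  [[-0.08, 0.06, 0.5, 0, 0, 0, 0], [-0.08, 0.06, 1, 0, 0, 0, 0], [-0.08, 0.06, 1.5, 0, 0, 0, 0], [-0.08, 0.06, 2, 0, 0, 0, 0], [-0.08, 0.06, 2.3, 0, 0, 0, 0], [-0.08, 0.06, 2.6, 0, 0, 0, 0], [-0.08, 0.06, 2.6, 0, 0, 0, 0], [-0.08, 0.06, 2.6, 0, 0, 0, 0]],
])

```text
clock: 10.4
tool_pos: [0.6275, 0.091, 0.0783]
orientation: [-180.0, -0.0, -113.6]
force: [-0.2, -0.3, -0.5]
opening: 0.0088
gripper_force: 30.0
```

Call:
play_rows([
  [[0, 0, 0.3, 0, 0, 0, 0], [0, 0, 0.6, 0, 0, 0, 0], [0, 0, 0.9, 0, 0, 0, 0], [0, 0, 1.0, 0, 0, 0, 0], [0, 0, 1.0, 0, 0, 0, 0]],
])

```text
clock: 10.82
tool_pos: [0.6273, 0.0909, 0.0681]
orientation: [-180.0, -0.0, -113.6]
force: [0.3, 0.6, 0.4]
opening: 0.009
gripper_force: 30.0
```

Tip is at z≈0.027, through both holes without contact. On to seating.

Call:
play_rows([
  [[0, 0, 0.3, 0, 0, 0, 0], [0, 0, 0.6, 0, 0, 0, 0], [0, 0, 0.9, 0, 0, 0, 0], [0, 0, 1.2, 0, 0, 0, 0], [0, 0, 1.3, 0, 0, 0, 0], [0, 0, 1.35, 0, 0, 0, 0], [0, 0, 1.35, 0, 0, 0, 0]],
])

```text
clock: 11.4
tool_pos: [0.6276, 0.091, 0.055]
orientation: [-180.0, 0.0, -113.6]
force: [-0.9, 0.1, 0.2]
opening: 0.0088
gripper_force: 30.0
```

Call:
play_rows([
  [[0, 0, 0.1, 0, 0, 0, 0], [0, 0, 0.1, 0, 0, 0, 0], [0, 0, 0.1, 0, 0, 0, 0]],
])

```text
clock: 11.65
tool_pos: [0.6281, 0.0909, 0.0549]
orientation: [-179.9, 0.0, -113.6]
force: [-1.2, -2.3, 4.2]
opening: 0.0088
gripper_force: 30.0
```

Contact at z=0.0549, exactly the seating height. Release and rise.

Call:
play_rows([
  [[0, 0, -0.1, 0, 0, 0, 0.3], [0, 0, -0.1, 0, 0, 0, 0.3], [0, 0, -0.1, 0, 0, 0, 0.3], [0, 0, -0.1, 0, 0, 0, 0.3], [0, 0, -2, 0, 0, 0, 0.3], [0, 0, -5, 0, 0, 0, 0.3], [0, 0, -9, 0, 0, 0, 0.3], [0, 0, -12, 0, 0, 0, 0.5], [0, 0, -12, 0, 0, 0, 0.9]],
])

```text
clock: 12.4
tool_pos: [0.631, 0.0919, 0.1815]
orientation: [-179.5, 0.4, -113.6]
force: [1.0, 0.7, -0.3]
opening: 0.035
gripper_force: 0.0
```

```bash
python3 -c "
from h import *
print(get_obs()['joint_pos'].round(1))
for y in(-150,-113.7,-80): go(.5085,.291,.12,y)
snap('scene','scene7');snap('top','top7')
print(proj('scene7',[.6275,.0895,.048]))
s=cv2.imread('pics/scene7.png')
cv2.imwrite('pics/c7.png',np.hstack([cv2.resize(s[165:215,280:330],None,fx=8,fy=8,interpolation=2),cv2.resize(s[127:177,287:337],None,fx=8,fy=8,interpolation=2)]))
"
```

```text
[ 25.9  18.4  -8.6   0.2 -62.4 -49.5]
t 12.4 pos [0.631  0.0919 0.1815] ori [-179.47    0.39 -113.58] F [ 1.   0.7 -0.3] open 0.035 g 0.0
shift cm [-13.31  19.25   6.06] rv [-0.39  0.54 36.42]
t 12.4 pos [0.631  0.0919 0.1815] ori [-179.47    0.39 -113.58] F [ 1.   0.7 -0.3] open 0.035 g 0.0
shift cm [-13.31  19.25   6.06] rv [-0.53  0.39  0.12]
t 12.4 pos [0.631  0.0919 0.1815] ori [-179.47    0.39 -113.58] F [ 1.   0.7 -0.3] open 0.035 g 0.0
shift cm [-13.31  19.25   6.06] rv [ -0.63   0.22 -33.58]
[[306.11773774 197.25275587]]
```

View pics/c7.png

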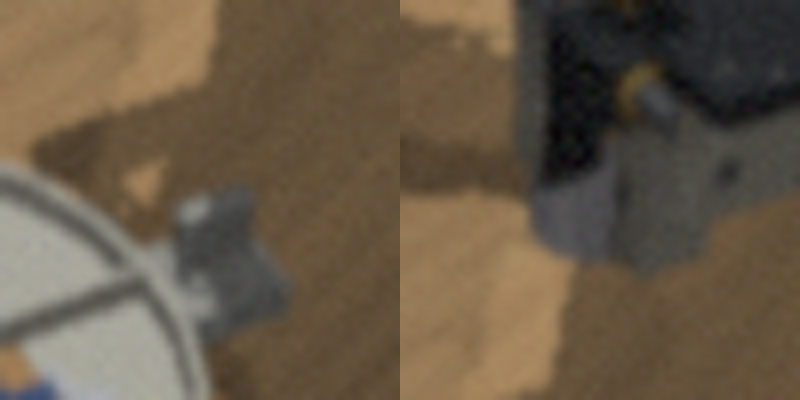

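The thumbscrew stands upright with its collar flat on the ear (crop (215,280), thumb piece at (215,215)). Next the tin, refined numerically.

```bash
python3 - <<'E'
from h import *
from scipy.optimize import minimize
# silhouettes by blueness
ms={}
for f,x,y in(('top0',131,269),('scene0',312,148)):
    im=cv2.imread(f'pics/{f}.png').astype(int); b=(im[...,0]-im[...,2]); m=np.zeros(b.shape,np.uint8); m[y-18:y+19,x-22:x+23]=(b[y-18:y+19,x-22:x+23]>-15); 
    k,l,st,ct=cv2.connectedComponentsWithStats(m); i=1+st[1:,4].argmax(); print(f,st[i],ct[i]); ms[f]=(l==i)
u=np.linspace(0,2*np.pi,91)
def side(f,p):
    lo=proj(f,np.c_[p[0]+.025*np.cos(u),p[1]+.025*np.sin(u),0*u]);hi=proj(f,np.c_[p[0]+.025*np.cos(u),p[1]+.025*np.sin(u),0*u+.055])
    A=np.zeros((420*4,560*4),np.uint8); h=cv2.convexHull(np.vstack([lo,hi]).astype(np.float32)); cv2.fillPoly(A,[np.round((h+.5)*4).astype(int)],1); cv2.fillPoly(A,[np.round((hi+.5)*4).astype(int)],0)
    return cv2.resize(A.astype(np.float32),(560,420),interpolation=cv2.INTER_AREA)
def cost(p,fs): return sum(np.abs(side(f,p)-ms[f]).sum() for f in fs)
for fs in(['top0'],['scene0'],['top0','scene0']):
    r=minimize(cost,[.5085,.291],args=(fs,),method='Nelder-Mead',options=dict(initial_simplex=[[.5,.285],[.515,.29],[.508,.297]])); print(fs,r.x.round(4),r.fun)
E
```

```text
top0 [130 259  12  19 111] [136.37837838 267.68468468]
scene0 [304 143  15  16 198] [310.65656566 150.84343434]
['top0'] [0.5076 0.2926] 64.1875
['scene0'] [0.5035 0.2949] 69.625
['top0', 'scene0'] [0.5055 0.293 ] 137.125
```

```bash
python3 -c "
from h import *
go(.506,.2935,.12,-113.6);go(.506,.2935,.024,-113.6)"
```

```text
t 12.5 pos [0.6281 0.0915 0.1757] ori [-1.7984e+02  1.7000e-01 -1.1365e+02] F [ 0.2 -0.4 -0.5] open 0.0423 g 0.0
shift cm [-13.59  19.3    5.55] rv [-0.16  0.17 -0.05]
t 12.5 pos [0.6281 0.0915 0.1757] ori [-1.7984e+02  1.7000e-01 -1.1365e+02] F [ 0.2 -0.4 -0.5] open 0.0423 g 0.0
shift cm [-13.56  19.33  15.15] rv [-0.16  0.17 -0.05]
```

Call:
play_rows([
  [[-2, 2.8, 0, 0, 0, 0, 0.9], [-4, 5.7, 0, 0, 0, 0, 0.9], [-6, 8.5, 1, 0, 0, 0, 0.9], [-8, 11.4, 2, 0, 0, 0, 0.9], [-10, 14.2, 3, 0, 0, 0, 0.9], [-12, 17, 4, 0, 0, 0, 0.9], [-13.2, 18.8, 5, 0, 0, 0, 0.9], [-13.58, 19.3, 5.5, 0, 0, 0, 0.9], [-13.58, 19.3, 5.5, 0, 0, 0, 0.9], [-13.58, 19.3, 5.5, 0, 0, 0, 0.9], [-13.58, 19.3, 8, 0, 0, 0, 0.9], [-13.58, 19.3, 11, 0, 0, 0, 0.9], [-13.58, 19.3, 13.5, 0, 0, 0, 0.9], [-13.58, 19.3, 15, 0, 0, 0, 0.9], [-13.58, 19.3, 15.1, 0, 0, 0, 0.9], [-13.58, 19.3, 15.1, 0, 0, 0, 0.9]],
])

```text
clock: 13.83
tool_pos: [0.5057, 0.2914, 0.0225]
orientation: [-180.0, -0.1, -113.7]
force: [-0.2, 0.4, 0.7]
opening: 0.0785
gripper_force: 0.0
```

Call:
play_rows([
  [[-0.18, 0, 0, 0, 0, 0, 0.9], [-0.18, 0, 0, 0, 0, 0, 0.4], [-0.18, 0, 0, 0, 0, 0, 0.4], [-0.18, 0, 0, 0, 0, 0, 0.4], [-0.18, 0, 0, 0, 0, 0, 0.4], [-0.18, 0, 0, 0, 0, 0, 0.4], [-0.18, 0, 0, 0, 0, 0, 0.4]],
])

```text
clock: 14.42
tool_pos: [0.506, 0.2946, 0.0233]
orientation: [-179.9, 0.0, -113.6]
force: [-1.0, 0.3, 2.7]
opening: 0.0485
gripper_force: 30.0
```

Call:
play_rows([
  [[0, 0, -1, 0, 0, 0, 0.4], [0, 0, -3, 0, 0, 0, 0.4], [0, 0, -6, 0, 0, 0, 0.4], [0, 0, -9, 0, 0, 0, 0.4], [0, 0, -12, 0, 0, 0, 0.4], [0, 0, -14, 0, 0, 0, 0.4], [0, 0, -14.5, 0, 0, 0, 0.4], [0, 0, -14.5, 0, 0, 0, 0.4], [0, 0, -14.5, 0, 0, 0, 0.4]],
])

```text
clock: 15.17
tool_pos: [0.5053, 0.2942, 0.1676]
orientation: [-180.0, 0.0, -113.7]
force: [-0.3, 0.0, -1.8]
opening: 0.049
gripper_force: 30.0
```

```bash
python3 -c "
from h import *
go(.546,-.0955,.168,-113.6)"
```

```text
t 15.17 pos [0.5053 0.2942 0.1676] ori [-179.99    0.   -113.66] F [-0.3  0.  -1.8] open 0.049 g 30.0
shift cm [ 34.06 -19.36  -0.04] rv [-0.01  0.   -0.06]
```

Call:
play_rows([
  [[1.5, -0.9, 0, 0, 0, 0, 0.4], [4, -2.3, 0, 0, 0, 0, 0.4], [7, -4, 0, 0, 0, 0, 0.4], [10, -5.7, 0, 0, 0, 0, 0.4], [13, -7.4, 0, 0, 0, 0, 0.4], [16, -9.1, 0, 0, 0, 0, 0.4], [19, -10.8, 0, 0, 0, 0, 0.4], [22, -12.5, 0, 0, 0, 0, 0.4], [25, -14.2, 0, 0, 0, 0, 0.4], [28, -15.9, 0, 0, 0, 0, 0.4], [31, -17.6, 0, 0, 0, 0, 0.4], [33, -18.8, 0, 0, 0, 0, 0.4], [34.05, -19.35, 0, 0, 0, 0, 0.4], [34.05, -19.35, 0, 0, 0, 0, 0.4], [34.05, -19.35, 0, 0, 0, 0, 0.4], [34.05, -19.35, 0, 0, 0, 0, 0.4]],
])

```text
clock: 16.5
tool_pos: [0.546, -0.0946, 0.1672]
orientation: [180.0, -0.0, -113.6]
force: [0.0, -0.1, -2.0]
opening: 0.0485
gripper_force: 30.0
```

```bash
python3 -c "
from h import *
go(.546,-.0955,.0685,-113.6)"
```

```text
t 16.5 pos [ 0.546  -0.0946  0.1672] ori [ 1.7997e+02 -2.0000e-02 -1.1365e+02] F [ 0.  -0.1 -2. ] open 0.0485 g 30.0
shift cm [ 0.07 -0.04  9.87] rv [ 0.03 -0.02 -0.05]
```

Call:
play_rows([
  [[0.07, 0, 2, 0, 0, 0, 0.4], [0.07, 0, 4, 0, 0, 0, 0.4], [0.07, 0, 6, 0, 0, 0, 0.4], [0.07, 0, 8, 0, 0, 0, 0.4], [0.07, 0, 9, 0, 0, 0, 0.4], [0.07, 0, 9.6, 0, 0, 0, 0.4], [0.07, 0, 9.8, 0, 0, 0, 0.4], [0.07, 0, 9.9, 0, 0, 0, 0.4], [0.07, 0, 10, 0, 0, 0, 0.4], [0.07, 0, 10, 0, 0, 0, 0.4]],
])

```text
clock: 17.33
tool_pos: [0.5469, -0.0956, 0.0688]
orientation: [-179.9, 0.1, -113.6]
force: [-0.8, 0.5, -1.9]
opening: 0.0484
gripper_force: 30.0
```

Call:
play_rows([
  [[0, 0, 0.05, 0, 0, 0, 0.4], [0, 0, 0.1, 0, 0, 0, 0.4], [0, 0, 0.15, 0, 0, 0, 0.4], [0, 0, 0.15, 0, 0, 0, 0.4], [0, 0, 0.15, 0, 0, 0, 0.4]],
])

```text
clock: 17.75
tool_pos: [0.5468, -0.0958, 0.0673]
orientation: [-179.9, 0.0, -113.6]
force: [-1.1, -0.2, 6.2]
opening: 0.0486
gripper_force: 30.0
```

Contact at z=0.0673, as expected: the tin stands on the floor. Release and retreat.

Call:
play_rows([
  [[0, 0, -0.05, 0, 0, 0, 0.65], [0, 0, -0.05, 0, 0, 0, 0.75], [0, 0, -0.05, 0, 0, 0, 0.75], [0, 0, -0.05, 0, 0, 0, 0.75], [0, 0, -2, 0, 0, 0, 0.75], [0, 0, -5, 0, 0, 0, 0.75], [0, 0, -8, 0, 0, 0, 0.75], [0, 0, -11, 0, 0, 0, 0.75], [0, 0, -13, 0, 0, 0, 0.75], [3, 0, -14, 0, 0, 0, 0.75], [7, 0, -14, 0, 0, 0, 0.75], [11, 0, -14, 0, 0, 0, 0.75], [15, 0, -14, 0, 0, 0, 0.75], [19, 0, -14, 0, 0, 0, 0.75], [23, 0, -14, 0, 0, 0, 0.75], [26, 0, -14, 0, 0, 0, 0.75], [26, 0, -14, 0, 0, 0, 0.75], [26, 0, -14, 0, 0, 0, 0.75]],
])

```text
clock: 19.25
tool_pos: [0.4409, -0.3352, 0.2061]
orientation: [-180.0, 0.0, -113.8]
force: [-0.1, -0.1, -0.5]
opening: 0.0657
gripper_force: 0.0
```

```bash
python3 - <<'E'
from h import *
o=get_obs();print(o['clock'],o['tool_pos'],o['force'])
snap('top','top8');snap('scene','scene8')
# tin silhouette vs model: bluish pixels around the predicted place, and the other things compared with the start
for f in('top8','scene8'):
    X=proj(f,[[.546,-.0955,.044],[.546,-.0955,.099],[.6275,.0893,.048],[.6275,.0893,.074]]).round(1); print(f,X.tolist())
    x,y=map(int,X[:2].mean(0)); im=cv2.imread(f'pics/{f}.png').astype(int); sub=im[y-20:y+21:2,x-20:x+21:2]; print((sub.sum(2)//3))
for f in('top','scene'):
    a,b=[cv2.imread(f'pics/{f}{n}.png').astype(int) for n in'08']
    ps=dict(top=dict(mug=(120,170),gift=(368,176),pot=(276,137),blue=(376,235),green=(446,247)),scene=dict(mug=(380,172),gift=(238,318),pot=(335,265),blue=(184,284),green=(107,331)))[f]
    for n,(x,y) in ps.items():
        p=a[y-14:y+15,x-14:x+15].astype(np.uint8); q=b[y-20:y+21,x-20:x+21].astype(np.uint8); m=cv2.matchTemplate(q,p,cv2.TM_CCOEFF_NORMED); _,v,_,l=cv2.minMaxLoc(m); print(f,n,(l[0]-6,l[1]-6),round(v,3))
E
python3 m.py 9 | head -4
```

```text
19.25 [ 0.44092572 -0.33516932  0.20607233] [-0.0736837  -0.14516915 -0.4500139 ]
top8 [[298.7, 247.3], [300.7, 246.9], [215.9, 212.6], [214.2, 211.4]]
[[122 120 123 117 111 119 122 121 123 126 120 118 118 120 120 124 122 120
  123 119 122]
 [121 116 116 117 123 124 118 121 121 120 117 120 121 117 120 121 121 123
  123 121 118]
 [116 118 122 122 122 120 121 119 120 122 121 122 122 119 120 121 122 119
  119 118 118]
 [109 114 123 120 120 120 120 122 120 121 117 124 125 121 120 121 122 121
  122 121 116]
 [119 121 122 121 120 119 123 117 124 119 121 120 123 121 118 121 119 121
  121 121 121]
 [114 120 125 124 122 123 124 107 111 104 125 104 122 122 119 119 121 122
  120 121 119]
 [116 121 122 118 122 114 112 115 120 119 123 122  94  76 120 121 120 120
  121 122 122]
 [122 121 119 121 108 109  81 119 123 120 119 119 121  97  87 125 121 119
  121 120 120]
 [117 123 119 123  98 119  92 123 123 122 124 119 120 125  99 114 121 119
  124 119 121]
 [122 121 119 119 100 105 101 121 121 118 121 124 120 119 107  97 119 122
  122 121 120]
 [117 122 125 108 100  86 107 122 120 120 117 122 119 119 
[... 2659 characters left out ...]
68 167 170
  168 167 168]
 [ 82 144 170 169 170 167 168 169 166 160 144 149 159 165 166 170 167 169
  168 166 168]
 [ 69  97 157 170 169 168 169 168 168 168 166 169 172 167 170 166 170 169
  167 168 169]]
top mug (0, 0) 0.993
top gift (0, 0) 0.988
top pot (0, 0) 0.985
top blue (6, -4) 0.329
top green (0, 0) 0.372
scene mug (0, 0) 0.98
scene gift (0, 0) 0.998
scene pot (0, 0) 0.995
scene blue (0, 0) 0.997
scene green (0, 0) 0.997
top9 0.08 [216.21 213.69] [0, 2, 11, 8, 52] 66.96 [0.6255 0.089 ]
top9 0.14 [216.11 214.03] [0, 3, 11, 6, 35] 67.28 [0.6247 0.0893]
scene9 0.08 [305.7  195.61] [0, 0, 11, 8, 64] 69.86 [0.6211 0.0975]
scene9 0.14 [305.71 195.38] [0, 0, 11, 7, 58] 70.12 [0.6206 0.0982]
```

```bash
python3 -c "
from h import *
print(close_job())"
```

```text
the job is handed in; nothing more can be done
None
```

I turned the display until the holes lined up, seated the thumbscrew with its collar flat on the ear, and stood the tin in the empty compartment. The mug, wrapped box and flowerpot did not move, and I handed the job in at about 19 s; no verdict came back.

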